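Scrape the chips off an oak seat board into the chip tray

TASK

Clear the oak board: take the scraper block by its grip, lower it slowly onto the end of the board next to the cork mat, behind the loose wood chips, and push all five chips off the other end into the green chip tray. Keep the scraper bearing on the board with about a kilo (10 N) from one end of the stroke to the other, following the board, which is not quite level, never leaning hard enough to dig in, and move the chips only with the scraper, never with the gripper. Then stand the scraper back upright in the middle of its mat and let go, leaving all other tools where they lie.

Things in the scene. Friction and masses are not known exactly. Their poses are not given: they have to be found in the camera images.
- bearers: fixed holding set-up under the board: two softwood bearers and four low brass bench dogs (54 mm high, just outside the board's long sides, lower than its face). Origin on the bench top under the board's centre; x across the board, y along its length, z up
- board_mid (a point): middle of the upper face of the oak board, 64 mm above the bench; axes as the bearers. The board is 170 mm (x) by 240 mm (y), 24 mm thick, rigid and firmly held. It is level across (x) but not along y: either end may lie up to 6 mm higher or lower than the middle, the other end the opposite; which way and how much is not measured and must be felt
- tray: green open chip tray, fixed, 220 mm (x) by 204 mm (y), walls 6 mm thick, 32 mm high. Origin at the centre of its underside on the bench; axes parallel to the bearers'. It stands at one end of the board (+y or -y, varies), 210 mm from the board's centre, its wall tucked 12 mm under the board's overhanging end: what is pushed off that end falls in
- mat: cork mat, fixed flat on the bench, 190 mm (x) by 120 mm (y), 4 mm thick, 210 mm from the board's centre at the end opposite the tray. Origin at the centre of its underside; axes parallel to those of the bearers
- scraper_grip (a point): loose upright scraper block, 0.19 to 0.31 kg, on the mat: beech block 150 mm long (x), 36 mm thick (y), 30 mm high, steel edges along the foot of both long faces (either may lead); on it a dark grip 56 mm (x) by 24 mm (y), 30 to 98 mm above the foot, pinched across the 24 mm. This point: on the grip over the block's centre, 72 mm above the foot. Used with its long side across the board
- chip1: loose pale wood chip on the board, about 40 x 26 mm and 11 mm thick (thinner, 7 mm, at one end), 11 g. Origin at the middle of its underside
- chip2: loose dark wood chip on the board, about 40 x 26 mm and 11 mm thick (thinner, 7 mm, at one end), 11 g. Origin at the middle of its underside
- chip3: loose pale wood chip on the board, about 40 x 26 mm and 11 mm thick (thinner, 7 mm, at one end), 11 g. Origin at the middle of its underside
- chip4: loose dark wood chip on the board, about 40 x 26 mm and 11 mm thick (thinner, 7 mm, at one end), 11 g. Origin at the middle of its underside
- chip5: loose pale wood chip on the board, about 40 x 26 mm and 11 mm thick (thinner, 7 mm, at one end), 11 g. Origin at the middle of its underside
- plane: bystander: steel block plane 52 x 165 mm, 50 mm high, beyond the board. Origin at the centre of its underside, long side along its y
- square: bystander: joiner's try square lying flat beyond the board, stock 30 x 105 x 18 mm with a 135 mm blade along its +x. Origin under the stock's centre
- pencil: bystander: flat red carpenter's pencil 170 mm long (its y), 14 mm wide, 9 mm high, on the robot's side of the board. Origin on its underside, near the middle
- wax_tin: bystander: round brass-coloured tin of wax, 72 mm across and 30 mm high, on the robot's side of the board. Origin at the centre of its underside
- glue: bystander: yellow glue bottle 60 mm across, 170 mm high, beyond the board to one side. Origin at the centre of its foot
- mallet: bystander: beech mallet lying down, head 75 x 120 x 60 mm, handle along its +x 210 mm long. Origin under the head's centre
- chisel: bystander: bench chisel with a pale wooden handle, 260 mm long along its x (edge at +x), 24 mm high, lying to the right of the robot. Origin on its underside, near the ferrule

How it is judged:
On the way, in this order (a step that is already met when the one before it is completed fails the run):
1. the scraper bears on the mat end of the board with 5 to 25 N (its centre more than 70 mm from the board's centre) (contact force between scraper and bearers between 5 and 25 N and horizontal distance between scraper_grip and tray between 0.28 and 0.36 m), for 0.2 s.
2. it still bears with 5 to 25 N over the middle of the board (centre within 40 mm of the board's centre) (contact force between scraper and bearers between 5 and 25 N and horizontal distance between scraper_grip and tray between 0.17 and 0.25 m), for 0.2 s.
3. it still bears with 5 to 25 N near the tray end of the board (centre more than 70 mm past the board's centre) (contact force between scraper and bearers between 5 and 25 N and horizontal distance between scraper_grip and tray between 0.03 and 0.14 m), for 0.2 s.
At the end, for the whole second after the job is handed in: all five chips lie inside the tray (between its walls, the middle of their undersides lower than 50 mm); the scraper stands upright (within 0.1 rad) on the cork mat, within 40 mm of its centre, released and at rest (x of chip1 in the frame of tray between -0.104 and 0.104 m and y of chip1 in the frame of tray between -0.096 and 0.096 m and z of each of chip1, chip2, chip3, chip4, chip5 in the frame of tray below 0.05 m and x of chip2 in the frame of tray between -0.104 and 0.104 m and y of chip2 in the frame of tray between -0.096 and 0.096 m and x of chip3 in the frame of tray between -0.104 and 0.104 m and y of chip3 in the frame of tray between -0.096 and 0.096 m and x of chip4 in the frame of tray between -0.104 and 0.104 m and y of chip4 in the frame of tray between -0.096 and 0.096 m and x of chip5 in the frame of tray between -0.104 and 0.104 m and y of chip5 in the frame of tray between -0.096 and 0.096 m and horizontal distance between scraper_grip and mat below 0.04 m and angle between scraper_grip's own z axis and vertical below 0.1 rad and z of scraper_grip in the frame of mat below 0.082 m and linear speed of scraper below 0.02 m/s); the robot touches nothing.
It fails at once if the scraper digs into the board (more than 60 N) (contact force between scraper and bearers above 60 N).
It fails at once if the gripper touches a chip (contact force between any of the fingers, the arm and chip1 above 0.3 N or contact force between any of the fingers, the arm and chip2 above 0.3 N or contact force between any of the fingers, the arm and chip3 above 0.3 N or contact force between any of the fingers, the arm and chip4 above 0.3 N or contact force between any of the fingers, the arm and chip5 above 0.3 N).
It fails at once if a bystander is moved by more than 25 mm (distance of any of plane, square, pencil, wax_tin, glue, mallet, chisel from where it was at the start of the episode above 0.025 m).
It also fails if it takes over 58 s, if anything falls off the work surface, if the arm or the gripper's body presses on something with over 40 N, if the wrist force passes 120 N, or if a joint passes its speed limit or range.

ROBOT

A 6-joint arm with a two-finger parallel gripper is mounted at the origin on the work surface. World frame = base frame: x ahead of the robot, y to its left, z up, the work surface at z = 0. Lengths are in m, angles in rad, forces in N, time in s.
With the tool pointing down it reaches from about 0.25 to 0.8 m from the base axis. Payload 8.5 kg.
Tool frame: the origin (TCP) lies midway between the tips of the shut fingers; the grasp point (between the pads) lies 19 mm behind it; z points along the fingers, y is the line along which they close (so a half turn about z gives the same grasp; the last joint's range is limited). The gripper opens to 85 mm and grips with 20 to 120 N. Pads are 22 mm wide; open, the fingers measure 114 mm over their backs; the gripper's body (76 mm by 85 mm) begins 54 mm behind the grasp point. The pads swing forward as they close: fully open they stand 13 mm farther back than shut.
Start: joints at [-1.243, 0.238, -0.013, 1.319, 0, 1.571], TCP at [0.169, -0.497, 0.231] pointing down, gripper open.
Joint ranges: [-2.66, 2.66], [-1.03, 1.9], [-1.14, 1.46], [-1.82, 2.27], [-1.45, 1.34], [-3.14, 3.14]. Speed limits (rad/s): [2.22, 2.22, 2.79, 3.14, 3.14, 3.14].

INTERFACE

Orientations are given as a rotation vector (axis times angle).
In Python, from station import robot gives the robot as it stands.
- The arm moves only by the tool jog_arm, never from a script. Its argument "motion" is a list of rows, each a list of 7 numbers: the shift along the tool's x, y, z each as a share of 0.02 m, from -1 to 1, then the turn, a rotation vector about the tool's x, y, z each as a share of 4 degrees, from -1 to 1, then the opening, from 0 (shut) to 1 (fully open). A call has 1 to 12 rows; each row shifts and turns the commanded pose from where the row before left it, along the tool's axes as they then stand; what a row does not reach is not made up. A row lasts 1/8 s, in which the tool goes at most 62.5 mm and 10.7 degrees, less where a joint would pass 70% of its speed; a pose out of reach is approached as far as the arm can. A call with a number of a shift or a turn outside -1 to 1 is refused whole. A call with a gripper value outside its range is refused whole. The fingers move at their own pace and stop on an object; "force" is the grip in N (left out, the last holds). Time passes only in rows, so rows that do not move let the fingers close. It gives the time, the measured TCP pose, the force, the opening and the grip force at its end, in the units of the state.
- robot.state(): the state, without advancing time (a new reading comes with each control period).
- robot.snapshot(name): name is "scene" or "top"; returns a dict with "img" (480x640x3 uint8, blue, green, red), "depth" (480x640 float32, m along the optical axis (not along the pixel's ray), 0 where there is no reading), "fx", "fy", "cx", "cy" (pixels), "k1" (the pictures are not rectified: a ray, as slopes to the right and down, at radius r is drawn at 1 + k1 r^2 times it, then the intrinsics apply), "xyz" and "orientation" of the camera in the world. Camera axes: x right, y up, looking along -z (the intrinsics and any distortion apply to the point x, -y, -z); pixel columns grow to the right and rows downward; lengths in m; the calibration is good to about 2 mm. A picture is of the moment at which its call begins.
- robot.sign_off(): hands the job in; it is judged then, once.
The state is a dict: "clock": time; "joint_pos": joint angles; "joint_vel": joint speeds; "joint_efforts": joint torques, N m; "position": TCP position; "ee_rot": TCP orientation; "force": force on the tool from outside, world axes, zero at the start; "moment": the same for the moment, N m; "opening": opening from 0.0 (shut) to 1.0 (fully open); "grasp_force": force on a finger pad.
Only numpy, scipy, OpenCV 4.12 (cv2) and the standard library are available. Lean on these libraries where they do the work, as an engineer would, in place of code of your own. Each camera call takes 0.05 s, during which the arm holds its last target. There are 200 camera calls.

## Working session

There is one attempt and no reset: what is moved stays moved. The work goes in short steps, Python scripts to look and compute and a tool call to move; the robot and the scene stay as the last step left them, time stands still between calls to the robot, and variables do not carry over. Pictures are saved under pics/ and viewed, at most 10 in all, crops included, and the job is handed in when it is done.

Besides the shell and the picture viewer there is one more tool, called after ">>>" as name(argument=value, ...) on one line, values as JSON. jog_arm: Moves the arm, as the interface text tells. Shift numbers are shares of 0.02 m and turn numbers shares of 4 degrees, none past 1 either way. Its arguments: {"type":"object","properties":{"motion":{"type":"array","items":{"type":"array","items":{"type":"number","minimum":-1,"maximum":1}}},"force":{"type":"number"}},"required":["motion"]}

```bash
mkdir -p pics
cat > h.py <<'E'
import numpy as np, cv2, pickle
from scipy.spatial.transform import Rotation as R
from station import robot
def snap(n,tag):
    s=robot.snapshot(n); pickle.dump(s,open(f'pics/{tag}.pkl','wb')); cv2.imwrite(f'pics/{tag}.png',s['img']); return s
def load(tag): return pickle.load(open(f'pics/{tag}.pkl','rb'))
def rot(o):
    o=np.asarray(o,float); return R.from_rotvec(o).as_matrix() if o.shape==(3,) else (R.from_quat(o).as_matrix() if o.shape==(4,) else o)
def pts(s,uv,d=None):
    uv=np.asarray(uv,float).reshape(-1,2)
    K=np.array([[s['fx'],0,s['cx']],[0,s['fy'],s['cy']],[0,0,1]]);
    a=cv2.undistortPoints(uv.reshape(-1,1,2),K,np.array([s['k1'],0,0,0,0])).reshape(-1,2)
    if d is None: d=np.array([s['depth'][int(round(v)),int(round(u))] for u,v in uv])
    c=np.c_[a[:,0]*d,-a[:,1]*d,-d]
    return c@rot(s['orientation']).T+np.asarray(s['xyz'])
def cloud(s):
    v,u=np.mgrid[0:480,0:640]; return pts(s,np.c_[u.ravel(),v.ravel()],s['depth'].ravel()).reshape(480,640,3)
E
python3 - <<'E'
from h import *
print(robot.state())
for n in('scene','top'):
    s=snap(n,n+'0'); print(n,s['xyz'],s['orientation'],s['fx'],s['k1'])
E
```

```text
{'clock': 0.0, 'joint_pos': array([-1.24299484e+00,  2.38774113e-01, -1.42516357e-02,  1.31921541e+00,
       -9.45932233e-06,  1.57076744e+00]), 'joint_vel': array([-5.57839829e-04,  3.61168099e-05, -1.72658564e-03,  8.77345495e-04,
        5.25818118e-04, -3.56074805e-05]), 'joint_efforts': array([ 2.46858923e-03, -5.38785589e+01,  3.46432757e+01,  1.85404223e-02,
        1.45162735e-04,  2.06132182e-05]), 'position': array([ 0.16889172, -0.49664674,  0.23068215]), 'ee_rot': array([-3.09807775e+00, -5.12419512e-01,  3.84768156e-04]), 'force': array([-0.60692313, -0.67452986,  0.66658255]), 'moment': array([ 0.04792585,  0.04401812, -0.04773359]), 'grasp_force': 0.0, 'opening': 0.9982943921356017}
scene [ 1.25862618 -0.02679448  0.89498587] [0.55245379 0.5623905  1.47926321] 479.2358924773724 0.008230787649760532
top [0.34052833 0.01279766 1.21745808] [ 0.15301073 -0.15662685 -1.53943189] 504.24053077244946 -0.12369291244985764
```

View pics/top0.png

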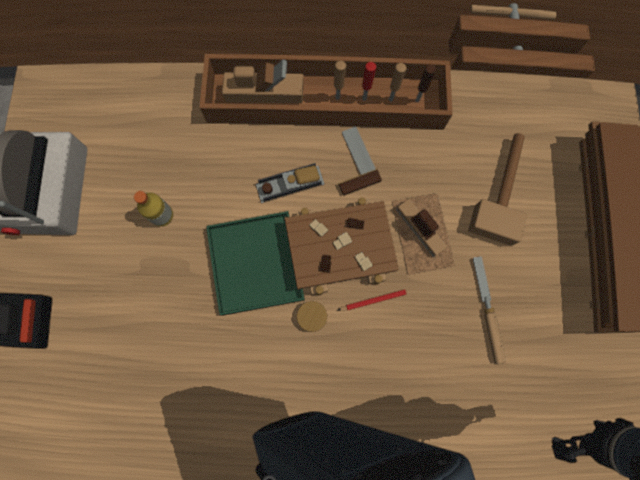

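View pics/scene0.png

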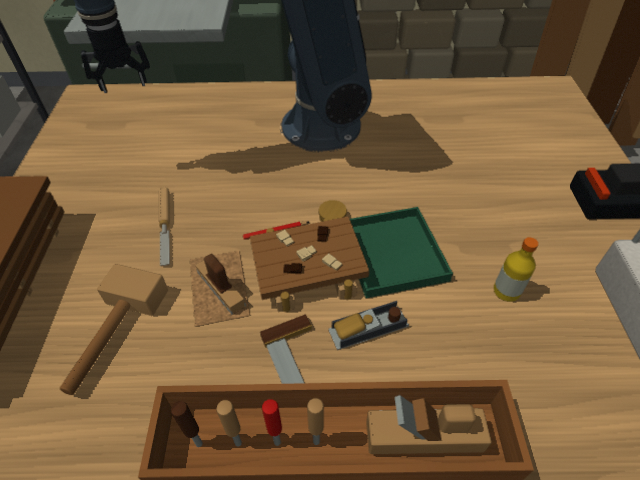

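The top view shows the board at about (341,245), tray at (254,262), mat at (423,233) and the scraper lying askew on the mat near (420,228). Image up is roughly world +x and image left is +y. Next I'll look at an enlarged crop and measure with depth.

Run:
```python
from h import *
s=load('top0'); C=cloud(s); np.save('pics/C.npy',C)
im=s['img'][180:300,280:460]; cv2.imwrite('pics/crop1.png',cv2.resize(im,None,fx=4.4,fy=4.4,interpolation=cv2.INTER_CUBIC))
m=np.zeros((480,640),bool)
X,Y,Z=C[...,0],C[...,1],C[...,2]
def rect(mask,name):
    p=C[mask][:,:2].astype(np.float32); r=cv2.minAreaRect(p); print(name,len(p),np.round(r[0],4),np.round(r[1],4),round(r[2],2),'zmed',np.median(C[mask][:,2]).round(4))
roi=np.zeros_like(m); roi[195:295,280:400]=1
b=roi&(Z>0.056)&(Z<0.085); n,l,st,_=cv2.connectedComponentsWithStats(b.astype(np.uint8)); k=1+st[1:,4].argmax(); rect(l==k,'board')
mm=l==k; P=C[mm]; A=np.c_[P,np.ones(len(P))][:,[0,1,3]]; print('plane',np.linalg.lstsq(A,P[:,2],rcond=None)[0])
roi[:]=0; roi[180:290,385:460]=1
for lo,hi in((0.02,0.05),(0.06,0.15),(0.09,0.15)):
    b=roi&(Z>lo)&(Z<hi)&(np.mgrid[0:480,0:640][1]>392)
    n,l,st,_=cv2.connectedComponentsWithStats(b.astype(np.uint8)); k=1+st[1:,4].argmax(); rect(l==k,(lo,hi))
# outline by clicks: tray, mat corners, board corners
names=dict(matTL=(392,206),matTR=(437,194),matBR=(453,262),matBL=(408,273),bTL=(286,217),bTR=(384,202),bBR=(397,269),bBL=(297,291))
for k,v in names.items(): print(k,pts(s,[v]).round(4)[0])
print('bench z',np.median(Z[330:380,350:450]))
```

```text
board 7179 [ 0.5669 -0.0424] [0.174  0.2408] 12.28 zmed 0.0642
plane [-0.00925393  0.03574064  0.07134762]
(0.02, 0.05) 704 [ 0.6175 -0.2384] [0.1479 0.0391] 38.54 zmed 0.0334
(0.06, 0.15) 350 [ 0.6178 -0.2392] [0.0561 0.0254] 38.34 zmed 0.0989
(0.09, 0.15) 255 [ 0.618  -0.2394] [0.056 0.025] 38.76 zmed 0.1006
matTL [ 6.766e-01 -1.716e-01 -3.000e-04]
matTR [ 0.7108 -0.286   0.0022]
matBR [ 0.5381 -0.3225  0.0009]
matBL [ 0.5079 -0.2096  0.0035]
bTL [0.639  0.0922 0.008 ]
bTR [ 0.6867 -0.1516 -0.0011]
bBR [ 0.5089 -0.1736  0.0597]
bBL [0.4573 0.0591 0.0047]
bench z -0.00039757557869235516
```

View pics/crop1.png

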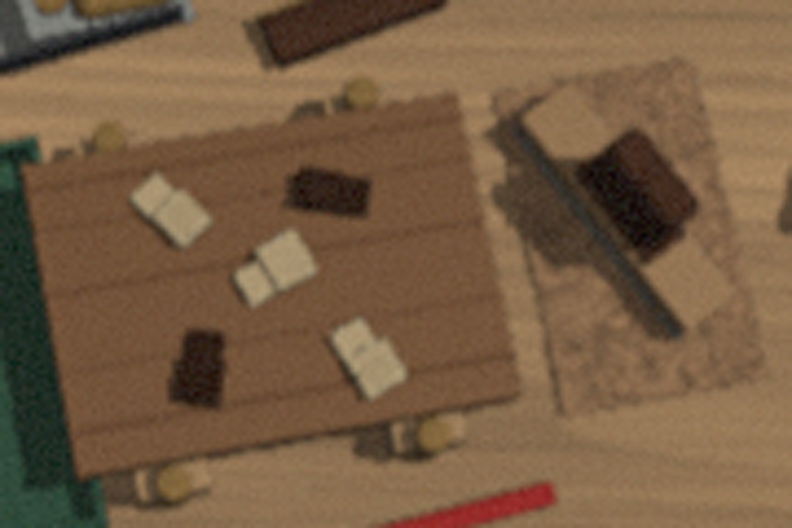

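The crop shows five chips on the board. The two nearest the mat reach crop x of about 408 and 370, which is about 55 mm in from the mat end. The lowest chip, at (370,357), is about 12 mm from the board's robot-side edge. The scraper's long axis is about 26° off the board's x. Next I'll plan the approach.

```bash
cat >> h.py <<'E'
B=np.array([0.567,-0.0424]); th=np.radians(12.3); xb=np.array([np.cos(th),np.sin(th)]); yb=np.array([-xb[1],xb[0]])
def plan(xyz,yaw,tilt=None):
    """remaining move to TCP xyz, tool down with tool-y at yaw (deg, mod 180): rotvec /4deg, shift /0.02 after turning"""
    st=robot.state(); Rc=rot(st['ee_rot']); best=None
    for a in (yaw,yaw+180):
        a=np.radians(a); y=np.array([np.cos(a),np.sin(a),0]); z=np.array([0,0,-1.]); Rt=np.c_[np.cross(y,z),y,z]
        rv=R.from_matrix(Rc.T@Rt).as_rotvec()
        if best is None or np.linalg.norm(rv)<np.linalg.norm(best[0]): best=(rv,Rt)
    rv,Rt=best; d=np.asarray(xyz)-st['position']
    print('turn/4deg',(np.degrees(rv)/4).round(3),'shift(turned)/.02',(Rt.T@d/0.02).round(3),'shift(now)',(Rc.T@d/0.02).round(3),'yaw y',np.degrees(np.arctan2(Rc[1,1],Rc[0,1])).round(2))
def rep():
    st=robot.state(); d=st['position'][:2]-B
    print('t',st['clock'],'board xy',(d@xb).round(4),(d@yb).round(4),'z',st['position'][2].round(4),'F',st['force'].round(2),'M',st['moment'].round(2),'open',round(st['opening'],3),'g',st['grasp_force'],'q',st['joint_pos'].round(2)[[0,5]])
E
python3 - <<'E'
from h import *
C=np.load('pics/C.npy'); s=load('top0')
d=C[...,:2]-B; bx=d@xb; by=d@yb; Z=C[...,2]
m=(abs(bx)<0.08)&(abs(by)<0.115)&(Z>.05)&(Z<.09)
P=np.c_[bx[m],by[m],np.ones(m.sum())]; z=Z[m]; k=np.ones(len(z),bool)
for _ in range(8): c=np.linalg.lstsq(P[k],z[k],rcond=None)[0]; k=abs(z-P@c)<.004
print('board',c,k.sum(),len(z))
ch=m.copy(); ch[m]=(z-P@c)>.005
n,l,st,ct=cv2.connectedComponentsWithStats(ch.astype(np.uint8))
for i in range(1,n):
    if st[i,4]>20: q=l==i; print('chip',bx[q].min().round(3),bx[q].max().round(3),by[q].min().round(3),by[q].max().round(3),st[i,4])
m=(abs(bx)<0.3)&(abs(by)<0.4)&(abs(Z)<.006)
print('bench',np.linalg.lstsq(np.c_[bx[m],by[m],np.ones(m.sum())],Z[m],rcond=None)[0])
plan([0.618,-0.239,0.057],128.5); rep()
E
```

```text
board [-0.00037773  0.03897714  0.06345026] 5401 6574
chip 0.022 0.053 -0.062 -0.02 141
chip 0.022 0.063 0.027 0.066 148
chip -0.015 0.021 -0.025 0.019 167
chip -0.073 -0.033 -0.059 -0.024 153
chip -0.064 -0.022 0.032 0.061 159
bench [0.00027163 0.00128956 0.00010156]
turn/4deg [-1.800e-02 -3.000e-03 -4.929e+00] shift(turned)/.02 [25.594  3.894  8.688] shift(now) [25.407 -4.958  8.694] yaw y -71.22
t 0.1 board xy -0.4857 -0.3591 z 0.2308 F [0.41 0.47 0.28] M [ 0.01 -0.03 -0.01] open 1.001 g 0.0 q [-1.24  1.57]
```

>>> jog_arm(motion=[[0,0,0,0,0,-1,0.8],[0,0,0,0,0,-1,0.8],[0,0,0,0,0,-1,0.8],[0,0,0,0,0,-1,0.8],[0,0,0,0,0,-0.93,0.8],[1,0.1,0,0,0,0,0.8],[1,0.1,0,0,0,0,0.8],[1,0.1,0,0,0,0,0.8],[1,0.1,0,0,0,0,0.8],[1,0.2,0,0,0,0,0.8],[1,0.2,0,0,0,0,0.8],[1,0.2,0,0,0,0,0.8]])

```text
clock: 1.6
position: [0.2922, -0.4243, 0.2312]
ee_rot: [-2.966, -1.034, -0.0]
force: [-0.2, 0.1, -0.0]
opening: 0.801
grasp_force: 0.0
```

>>> jog_arm(motion=[[1,0.2,0.2,0,0,0,0.8],[1,0.2,0.2,0,0,0,0.8],[1,0.2,0.2,0,0,0,0.8],[1,0.2,0.2,0,0,0,0.8],[1,0.2,0.2,0,0,0,0.8],[1,0.2,0.3,0,0,0,0.8],[1,0.2,0.3,0,0,0,0.8],[1,0.2,0.3,0,0,0,0.8],[1,0.2,0.3,0,0,0,0.8],[1,0.2,0.3,0,0,0,0.8],[1,0.2,0.3,0,0,0,0.8],[1,0.2,0.3,0,0,0,0.8]])

```text
clock: 3.1
position: [0.51, -0.313, 0.1689]
ee_rot: [-2.966, -1.036, -0.0]
force: [-0.3, -0.3, 0.2]
opening: 0.799
grasp_force: 0.0
```

>>> jog_arm(motion=[[1,0,0.3,0,0,0,0.8],[1,0,0.3,0,0,0,0.8],[1,0,0.3,0,0,0,0.8],[1,0,0.3,0,0,0,0.8],[1,0,0.3,0,0,0,0.8],[0.6,0,0,0,0,0,0.8],[0,0,0,0,0,0,0.8],[0,0,0,0,0,0,0.8]])

```text
clock: 4.1
position: [0.5962, -0.2442, 0.1395]
ee_rot: [2.966, 1.035, -0.0]
force: [-0.4, 0.5, 0.3]
opening: 0.796
grasp_force: 0.0
```

Run:
```python
from h import *
plan([0.618,-0.239,0.057],128.5); rep()
s=snap('scene','sc1'); cv2.imwrite('pics/sc1c.png',cv2.resize(s['img'][150:350,130:400],None,fx=2.9,fy=2.9))
```

```text
turn/4deg [ 0.002  0.002 -0.003] shift(turned)/.02 [1.017 0.475 4.125] shift(now) [1.017 0.474 4.125] yaw y -51.51
t 4.1 board xy -0.0145 -0.2034 z 0.1395 F [-0.38  0.48  0.28] M [-0.01  0.02 -0.03] open 0.796 g 0.0 q [-0.39  2.08]
```

View pics/sc1c.png

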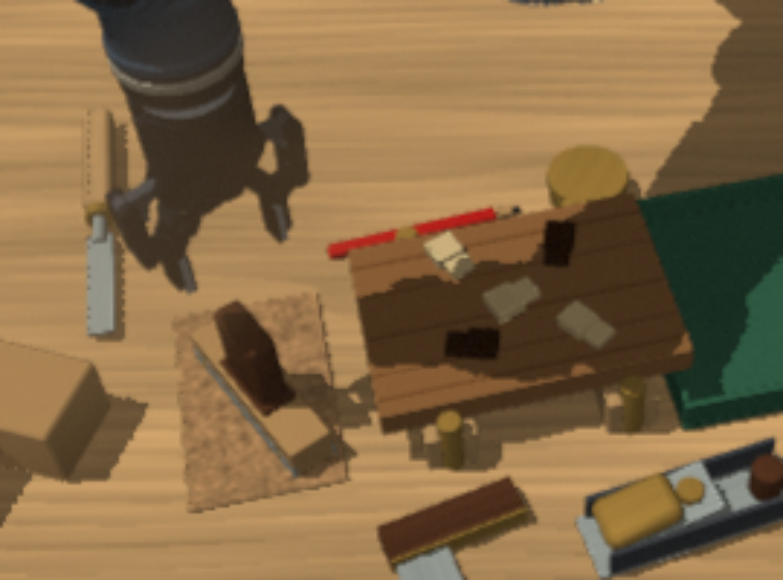

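The gripper straddles above the grip at about (230,190) in the crop, with the grip at (255,355), and nothing is in the way. I'll align, descend and grip.

>>> jog_arm(motion=[[0.51,0.24,0,0,0,0,0.8],[0.51,0.24,0,0,0,0,0.8],[0,0,0,0,0,0,0.8],[0,0,0.7,0,0,0,0.8],[0,0,0.7,0,0,0,0.8],[0,0,0.7,0,0,0,0.8],[0,0,0.7,0,0,0,0.8],[0,0,0.7,0,0,0,0.8],[0,0,0.6,0,0,0,0.8],[0,0,0,0,0,0,0.8]])

```text
clock: 5.4
position: [0.6177, -0.2385, 0.0561]
ee_rot: [-2.965, -1.035, 0.002]
force: [-1.4, 0.6, 0.4]
opening: 0.8
grasp_force: 0.0
```

>>> jog_arm(motion=[[0,0,0,0,0,0,0],[0,0,0,0,0,0,0],[0,0,0,0,0,0,0],[0,0,0,0,0,0,0],[0,0,0,0,0,0,0],[0,0,0,0,0,0,0]], force=80)

```text
clock: 6.15
position: [0.6187, -0.239, 0.0578]
ee_rot: [2.965, 1.035, 0.001]
force: [-0.1, -2.0, 5.2]
opening: 0.274
grasp_force: 79.7
```

Run:
```python
from h import *
rep()
```

```text
t 6.15 board xy 0.0086 -0.2031 z 0.0578 F [-0.06 -1.95  5.24] M [-0.08 -0.16  0.02] open 0.274 g 79.70723032951355 q [-0.37  2.1 ]
```

>>> jog_arm(motion=[[0,0,-0.3,0,0,0,0],[0,0,-0.8,0,0,0,0],[0,0,-1,0,0,0,0],[0,0,-1,0,0,0,0],[0,0,-1,0,0,0,0],[0,0,-0.9,0,0,0,0],[0,0,0,0,0,0.5,0],[0,0,0,0,0,0.8,0],[0,0,0,0,0,0.9,0],[0,0,0,0,0,0.9,0],[0,0,0,0,0,0.9,0],[0,0,0,0,0,0.9,0]])

```text
clock: 7.65
position: [0.6178, -0.2385, 0.1564]
ee_rot: [-3.099, -0.51, 0.002]
force: [-0.1, 0.5, -3.8]
opening: 0.271
grasp_force: 78.6
```

>>> jog_arm(motion=[[0,0,0,0,0,0.9,0],[0,0,0,0,0,0.75,0],[0,0,0,0,0,0,0],[0,0,0,0,0,0,0],[0,0,0,0,0,0,0]])

```text
clock: 8.28
position: [0.6182, -0.2387, 0.1571]
ee_rot: [-3.123, -0.337, 0.0]
force: [-0.3, -0.1, -3.2]
opening: 0.276
grasp_force: 78.6
```

Run:
```python
from h import *
rep(); p=B-0.005*xb-0.097*yb; plan([*p,0.135],102.3)
s=snap('top','t2'); C=cloud(s); Z=C[...,2]
for lo,hi in((0.115,0.145),):
    d=C[...,:2]-B; m=(Z>lo)&(Z<hi)&(abs(d@xb)<0.13)&(d@yb<-.14)&(d@yb>-.3)
    n,l,st,_=cv2.connectedComponentsWithStats(m.astype(np.uint8)); k=1+st[1:,4].argmax(); r=cv2.minAreaRect(C[l==k][:,:2].astype(np.float32)); print(r)
cv2.imwrite('pics/t2c.png',cv2.resize(s['img'][170:310,270:470],None,fx=4,fy=4))
```

```text
t 8.275 board xy 0.0082 -0.2027 z 0.1571 F [-0.34 -0.07 -3.23] M [-0.    0.05  0.08] open 0.276 g 78.55782508850098 q [-0.37  2.56]
turn/4deg [-0.004  0.004  0.006] shift(turned)/.02 [-0.662 -5.285  1.105] shift(now) [-0.659 -5.285  1.107] yaw y -77.68
((0.6706193685531616, -0.22434033453464508), (0.04088598117232323, 0.03663790598511696), 11.769516944885254)
```

View pics/t2c.png

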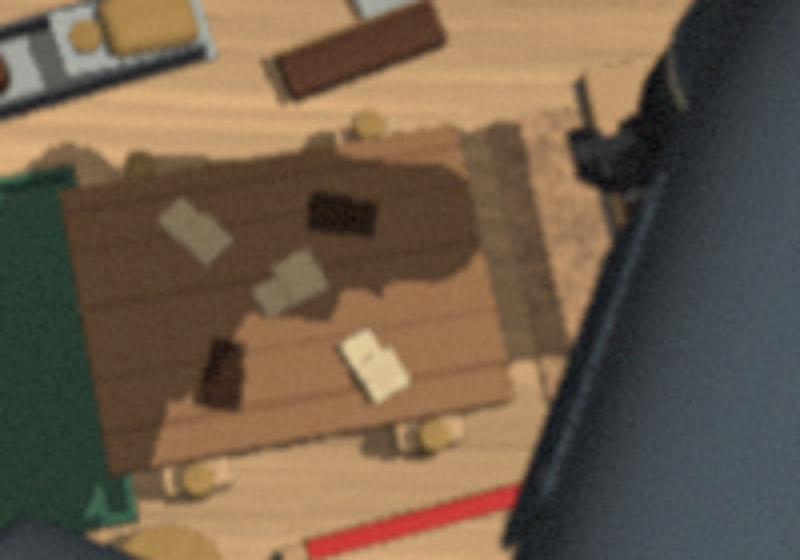

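>>> jog_arm(motion=[[-0.1,-0.4,0,0.1,0,0,0],[-0.1,-0.8,0,0.2,0,0,0],[-0.1,-0.8,0,0.2,0,0,0],[-0.1,-0.8,0,0,0,0,0],[-0.1,-0.8,0,0,0,0,0],[-0.1,-0.8,0,0,0,0,0],[-0.06,-0.6,0,0,0,0,0],[0,-0.4,0,0,0,0,0],[0,0,0.6,0,0,0,0],[0,0,0.6,0,0,0,0],[0,0,0,0,0,0,0],[0,0,0,0,0,0,0]])

```text
clock: 9.82
position: [0.5822, -0.1356, 0.1359]
ee_rot: [-3.089, -0.332, 0.006]
force: [0.6, -0.9, -3.0]
opening: 0.272
grasp_force: 78.5
```

Run:
```python
from h import *
rep(); plan([*(B-0.005*xb-0.097*yb),0.1135],102.3)
```

```text
t 9.825 board xy -0.005 -0.0943 z 0.1359 F [ 0.59 -0.93 -3.05] M [-0.07 -0.01  0.04] open 0.272 g 78.47205519676208 q [-0.24  2.68]
turn/4deg [-0.504  0.006 -0.006] shift(turned)/.02 [-0.002  0.135  1.119] shift(now) [-0.002  0.175  1.113] yaw y -77.72
```

>>> jog_arm(motion=[[0,0.15,0.3,0,0,0,0],[0,0,0.3,0,0,0,0],[0,0,0.1,0,0,0,0],[0,0,0.1,0,0,0,0],[0,0,0.05,0,0,0,0],[0,0,0,0,0,0,0],[0,0,0,0,0,0,0]])

```text
clock: 10.7
position: [0.5828, -0.1376, 0.1192]
ee_rot: [-3.089, -0.333, 0.006]
force: [-0.0, 0.1, -2.1]
opening: 0.274
grasp_force: 78.5
```

>>> jog_arm(motion=[[0,0,0.04,0,0,0,0],[0,0,0.04,0,0,0,0],[0,0,0,0,0,0,0]])

```text
clock: 11.08
position: [0.5827, -0.1375, 0.1173]
ee_rot: [-3.089, -0.333, 0.006]
force: [0.8, -0.4, -3.5]
opening: 0.27
grasp_force: 78.5
```

>>> jog_arm(motion=[[0,0,0.03,0,0,0,0],[0,0,0.03,0,0,0,0],[0,0,0,0,0,0,0]])

```text
clock: 11.45
position: [0.5827, -0.1375, 0.1162]
ee_rot: [-3.089, -0.333, 0.006]
force: [0.4, 0.2, -2.2]
opening: 0.276
grasp_force: 78.5
```

>>> jog_arm(motion=[[0,0,0.03,0,0,0,0],[0,0,0.03,0,0,0,0],[0,0,0,0,0,0,0]])

```text
clock: 11.82
position: [0.5827, -0.1375, 0.115]
ee_rot: [-3.089, -0.333, 0.006]
force: [-0.6, 1.2, -2.4]
opening: 0.277
grasp_force: 78.5
```

>>> jog_arm(motion=[[0,0,0.03,0,0,0,0],[0,0,0.02,0,0,0,0],[0,0,0,0,0,0,0]])

```text
clock: 12.2
position: [0.5827, -0.1375, 0.1143]
ee_rot: [-3.089, -0.333, 0.005]
force: [-0.9, -1.1, 0.9]
opening: 0.27
grasp_force: 79.3
```

>>> jog_arm(motion=[[0,0,0.02,0,0,0,0],[0,0,0,0,0,0,0],[0,0,0,0,0,0,0]])

```text
clock: 12.58
position: [0.5827, -0.1375, 0.1142]
ee_rot: [-3.089, -0.333, 0.005]
force: [-3.1, -1.0, 5.8]
opening: 0.274
grasp_force: 79.9
```

>>> jog_arm(motion=[[0,0,0.01,0,0,0,0],[0,0,0,0,0,0,0],[0,0,0,0,0,0,0],[0,-0.1,0,0,0,0,0],[0,-0.15,0,0,0,0,0],[0,-0.2,0,0,0,0,0]])

```text
clock: 13.32
position: [0.582, -0.1296, 0.1146]
ee_rot: [-3.091, -0.332, 0.002]
force: [1.2, -5.0, 4.7]
opening: 0.27
grasp_force: 79.5
```

Run:
```python
from h import *
rep()
```

```text
t 13.325 board xy -0.0039 -0.0884 z 0.1146 F [ 1.16 -5.01  4.65] M [-1.19 -0.19 -0.01] open 0.27 g 79.53257203102112 q [-0.23  2.69]
```

>>> jog_arm(motion=[[0,-0.2,0.015,0,0,0,0],[0,-0.25,0,0,0,0,0],[0,-0.25,0,0,0,0,0],[0,-0.25,0,0,0,0,0]])

```text
clock: 13.82
position: [0.5783, -0.1112, 0.1153]
ee_rot: [-3.092, -0.332, 0.001]
force: [2.1, -6.6, 6.2]
opening: 0.272
grasp_force: 79.9
```

>>> jog_arm(motion=[[0,-0.25,0.005,0,0,0,0],[0,-0.25,0,0,0,0,0],[0,-0.25,0,0,0,0,0],[0,-0.25,0,0,0,0,0],[0,-0.25,0,0,0,0,0],[0,-0.25,0,0,0,0,0]])

```text
clock: 14.58
position: [0.5722, -0.0821, 0.1165]
ee_rot: [-3.093, -0.332, -0.0]
force: [1.0, -7.0, 7.5]
opening: 0.27
grasp_force: 80.0
```

>>> jog_arm(motion=[[0,-0.25,0,0,0,0,0],[0,-0.25,0,0,0,0,0],[0,-0.25,-0.005,0,0,0,0],[0,-0.25,0,0,0,0,0],[0,-0.25,0,0,0,0,0],[0,-0.25,0,0,0,0,0],[0,-0.25,0,0,0,0,0]])

```text
clock: 15.45
position: [0.5647, -0.0479, 0.1178]
ee_rot: [-3.093, -0.332, -0.0]
force: [1.6, -7.1, 8.3]
opening: 0.272
grasp_force: 80.0
```

Run:
```python
from h import *
rep(); s=snap('scene','sc3'); cv2.imwrite('pics/sc3c.png',cv2.resize(s['img'][130:330,220:480],None,fx=3,fy=3))
```

```text
t 15.45 board xy -0.0034 -0.0049 z 0.1178 F [ 1.6  -7.1   8.32] M [-1.79 -0.21  0.02] open 0.272 g 80.009526014328 q [-0.1   2.83]
```

View pics/sc3c.png

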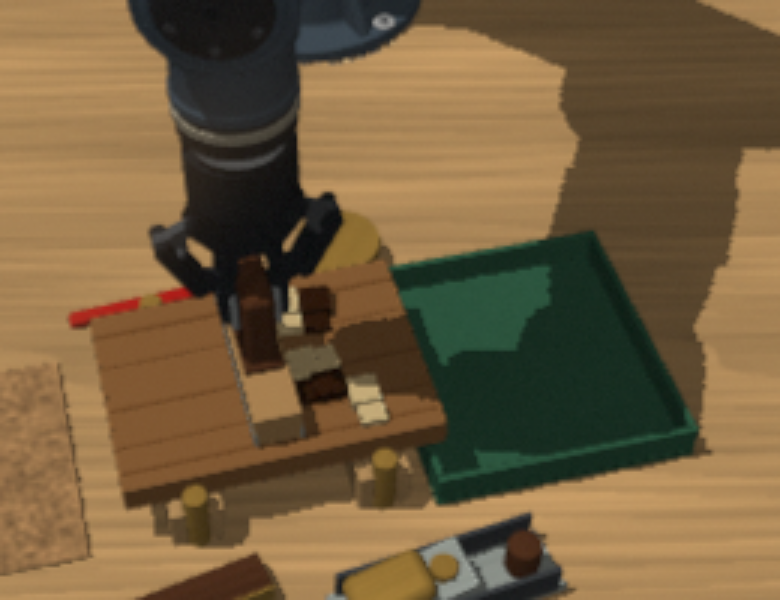

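All five chips sit ahead of the scraper, at crop (290–385, 290–420), and none have slipped past. Carrying on with the push.

>>> jog_arm(motion=[[0,-0.25,-0.005,0,0,0,0],[0,-0.25,0,0,0,0,0],[0,-0.25,0,0,0,0,0],[0,-0.25,-0.005,0,0,0,0],[0,-0.25,0,0,0,0,0],[0,-0.25,0,0,0,0,0],[0,-0.25,0,0,0,0,0]])

```text
clock: 16.38
position: [0.5572, -0.0136, 0.1191]
ee_rot: [-3.092, -0.332, 0.0]
force: [1.7, -7.2, 7.7]
opening: 0.273
grasp_force: 80.0
```

Run:
```python
from h import *
rep()
```

```text
t 16.375 board xy -0.0034 0.0303 z 0.1191 F [ 1.69 -7.19  7.66] M [-1.79 -0.24  0.05] open 0.273 g 79.99945163726807 q [-0.04  2.89]
```

>>> jog_arm(motion=[[0,-0.25,0,0,0,0,0],[0,-0.25,0,0,0,0,0],[0,-0.25,-0.005,0,0,0,0],[0,-0.25,0,0,0,0,0],[0,-0.25,0,0,0,0,0],[0,-0.25,-0.005,0,0,0,0],[0,-0.25,0,0,0,0,0],[0,-0.25,0,0,0,0,0]])

```text
clock: 17.38
position: [0.5486, 0.0256, 0.1206]
ee_rot: [-3.092, -0.332, 0.0]
force: [2.4, -7.3, 8.0]
opening: 0.272
grasp_force: 80.0
```

Run:
```python
from h import *
rep()
```

```text
t 17.375 board xy -0.0035 0.0704 z 0.1206 F [ 2.37 -7.29  8.04] M [-1.69 -0.28  0.03] open 0.272 g 79.99803900718689 q [0.03 2.96]
```

>>> jog_arm(motion=[[0,-0.25,0,0,0,0,0],[0,-0.25,-0.005,0,0,0,0],[0,-0.25,0,0,0,0,0],[0,-0.25,-0.005,0,0,0,0],[0,-0.25,0,0,0,0,0],[0,-0.25,0,0,0,0,0],[0,-0.15,0,0,0,0,0]])

```text
clock: 18.25
position: [0.5414, 0.0581, 0.1218]
ee_rot: [-3.091, -0.332, 0.001]
force: [1.0, -5.9, 6.7]
opening: 0.27
grasp_force: 80.0
```

Run:
```python
from h import *
rep()
```

```text
t 18.25 board xy -0.0036 0.1037 z 0.1218 F [ 0.97 -5.88  6.68] M [-1.52 -0.2   0.04] open 0.27 g 79.96426463127136 q [0.09 3.02]
```

>>> jog_arm(motion=[[0,-0.2,0,0,0,0,0],[0,-0.2,0,0,0,0,0],[0,-0.2,0,0,0,0,0],[0,-0.2,0,0,0,0,0],[0,-0.15,0,0,0,0,0],[0,0,0,0,0,0,0],[0,0,0,0,0,0,0]])

```text
clock: 19.12
position: [0.537, 0.0769, 0.1223]
ee_rot: [-3.09, -0.333, 0.002]
force: [1.1, -3.9, 6.1]
opening: 0.27
grasp_force: 79.7
```

Run:
```python
from h import *
rep(); s=snap('scene','sc4'); cv2.imwrite('pics/sc4c.png',cv2.resize(s['img'][130:330,220:480],None,fx=3,fy=3))
```

```text
t 19.125 board xy -0.0039 0.123 z 0.1223 F [ 1.06 -3.88  6.12] M [-1.12 -0.12 -0.02] open 0.27 g 79.72757577896118 q [0.12 3.05]
```

View pics/sc4c.png

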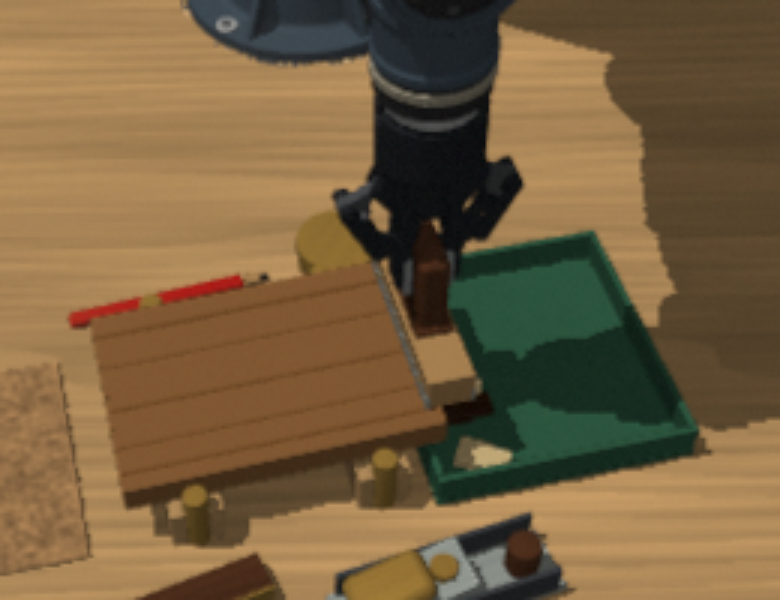

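The board is clear, with chips showing in the tray near crop (470,410) and (485,455). I'll lift, go back over the board, and check the tray from above.

>>> jog_arm(motion=[[0,0,-0.1,0,0,0,0],[0,0,-0.4,0,0,0,0],[0,0,-0.8,0,0,0,0],[0,0,-0.8,0,0,0,0],[0,0,-0.6,-0.2,0,0,0],[0,0,0,-0.3,0,0,0],[0,0.5,0,0,0,0,0],[0,0.9,0,0,0,0,0],[0,1,0,0,0,0,0],[0,1,0,0,0,0,0],[0,1,0,0,0,0,0],[0,1,0,0,0,0,0]])

```text
clock: 20.68
position: [0.5596, -0.0316, 0.1754]
ee_rot: [-3.124, -0.336, 0.0]
force: [0.0, 0.2, -2.9]
opening: 0.273
grasp_force: 78.7
```

>>> jog_arm(motion=[[0,1,0,0,0,0,0],[0,1,0,0,0,0,0],[0,1,0,0,0,0,0],[0,1,0,0,0,0,0],[0,1,0,0,0,0,0],[0,1,0,0,0,0,0],[0,1,0,0,0,0,0],[0,1,0,0,0,0,0],[0,1,0,0,0,0,0],[0,0.8,0,0,0,0,0],[0,0,0,0,0,0,0],[0,0,0,0,0,0,0]])

```text
clock: 22.18
position: [0.6009, -0.2212, 0.1753]
ee_rot: [-3.123, -0.337, 0.001]
force: [0.7, 0.0, -2.6]
opening: 0.269
grasp_force: 78.8
```

Run:
```python
from h import *
rep(); plan([*(B-0.212*yb),0.058],102.3)
s=snap('top','t5'); cv2.imwrite('pics/t5c.png',cv2.resize(s['img'][190:330,190:390],None,fx=4,fy=4))
```

```text
t 22.175 board xy -0.005 -0.1819 z 0.1753 F [ 0.7   0.03 -2.58] M [-0.04 -0.03  0.02] open 0.269 g 78.8091516494751 q [-0.35  2.57]
turn/4deg [-0.009  0.005  0.001] shift(turned)/.02 [0.25  1.505 5.863] shift(now) [0.251 1.509 5.861] yaw y -77.7
```

View pics/t5c.png

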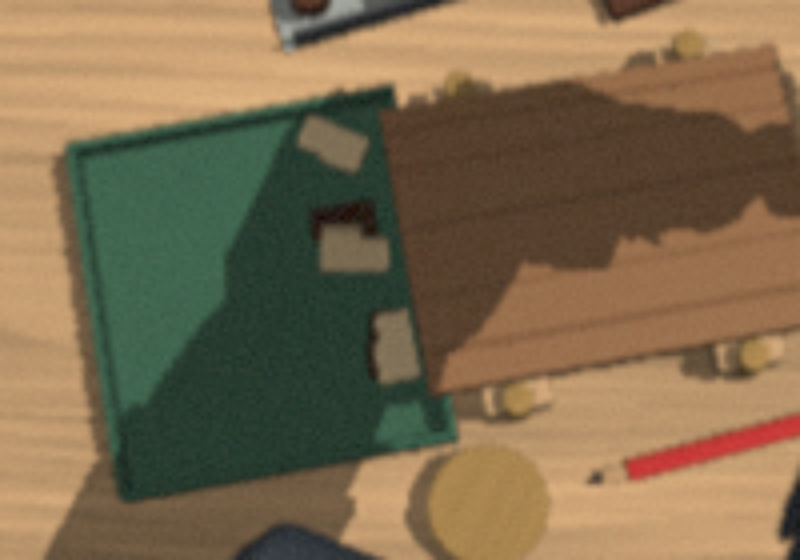

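All five chips are in the tray: pale at (332,143), (353,248) and (397,345), dark at (343,220) and (378,345). Now the scraper goes back on the mat.

>>> jog_arm(motion=[[0.15,0.75,0,0,0,0,0],[0.1,0.75,0,0,0,0,0],[0,0,0.5,0,0,0,0],[0,0,1,0,0,0,0],[0,0,1,0,0,0,0],[0,0,1,0,0,0,0],[0,0,1,0,0,0,0],[0,0,0.6,0,0,0,0],[0,0,0.3,0,0,0,0],[0,0,0.1,0,0,0,0],[0,0,0,0,0,0,0],[0,0,0,0,0,0,0]])

```text
clock: 23.72
position: [0.6126, -0.2498, 0.066]
ee_rot: [3.123, 0.336, 0.001]
force: [-0.2, 0.2, -2.6]
opening: 0.27
grasp_force: 79.2
```

Run:
```python
from h import *
rep(); plan([*(B-0.212*yb),0.058],102.3)
s=load('t5')
for u,v in((332,143),(343,215),(353,248),(397,345),(378,345)):
    p=pts(s,[(190+u/4,190+v/4)])[0]; d=p[:2]-B; print('tray xy',(d@xb).round(3),(d@yb-.21).round(3),p[2].round(3))
```

```text
t 23.725 board xy 0.0004 -0.2124 z 0.066 F [-0.22  0.24 -2.63] M [-0.01 -0.03  0.01] open 0.27 g 79.21632885932922 q [-0.39  2.54]
turn/4deg [ 0.006 -0.011 -0.   ] shift(turned)/.02 [-0.02 -0.02  0.4 ] shift(now) [-0.021 -0.02   0.4  ] yaw y -77.7
tray xy 0.082 -0.059 0.015
tray xy 0.036 -0.058 0.016
tray xy 0.012 -0.061 0.031
tray xy -0.05 -0.076 0.027
tray xy -0.048 -0.065 0.029
```

>>> jog_arm(motion=[[0,0,0.15,0,0,0,0],[0,0,0.1,0,0,0,0],[0,0,0.05,0,0,0,0],[0,0,0.03,0,0,0,0],[0,0,0.03,0,0,0,0],[0,0,0,0,0,0,0],[0,0,0,0,0,0,0]])

```text
clock: 24.6
position: [0.6123, -0.2497, 0.0582]
ee_rot: [-3.123, -0.337, -0.0]
force: [-0.6, -0.2, -1.9]
opening: 0.27
grasp_force: 79.2
```

>>> jog_arm(motion=[[0,0,0.03,0,0,0,0],[0,0,0,0,0,0,0],[0,0,0,0,0,0,0]])

```text
clock: 24.98
position: [0.6124, -0.2498, 0.0578]
ee_rot: [3.123, 0.337, 0.0]
force: [-1.3, -0.9, 0.9]
opening: 0.27
grasp_force: 79.5
```

>>> jog_arm(motion=[[0,0,0,0,0,0,0.4],[0,0,0,0,0,0,0.6],[0,0,0,0,0,0,0.8],[0,0,0,0,0,0,0.8],[0,0,0,0,0,0,0.8],[0,0,-0.3,0,0,0,0.8],[0,0,-0.6,0,0,0,0.8],[0,0,-0.8,0,0,0,0.8],[0,0,-0.8,0,0,0,0.8],[0,0,-0.8,0,0,0,0.8],[0,0,-0.8,0,0,0,0.8],[0,0,-0.8,0,0,0,0.8]])

```text
clock: 26.48
position: [0.6123, -0.2497, 0.1568]
ee_rot: [-3.123, -0.337, -0.0]
force: [-0.5, 0.6, -0.0]
opening: 0.799
grasp_force: 0.0
```

>>> jog_arm(motion=[[-1,0,-0.5,0,0,0,0.8],[-1,0,0,0,0,0,0.8],[-1,0,0,0,0,0,0.8],[-1,0,0,0,0,0,0.8],[-1,0,0,0,0,0,0.8],[-1,0,0,0,0,0,0.8],[-1,0,0,0,0,0,0.8],[0,0,0,0,0,0,0.8],[0,0,0,0,0,0,0.8]])

```text
clock: 27.6
position: [0.4756, -0.2797, 0.1658]
ee_rot: [3.123, 0.336, 0.001]
force: [0.4, -0.1, 0.0]
opening: 0.796
grasp_force: 0.0
```

Run:
```python
from h import *
rep(); s=snap('scene','sc6'); C=cloud(s); d=C[...,:2]-B; bx,by,Z=d@xb,d@yb,C[...,2]
m=(abs(bx)<.1)&(abs(by+.21)<.08)&(Z>.092)&(Z<.12)
print('grip top',m.sum(),bx[m].mean(),by[m].mean(),np.median(Z[m]))
cv2.imwrite('pics/sc6.png',s['img'])
```

```text
t 27.6 board xy -0.1398 -0.2124 z 0.1658 F [ 0.35 -0.09  0.01] M [-0.01  0.02  0.02] open 0.796 g 0.0 q [-0.53  2.4 ]
grip top 235 0.003661734083230832 -0.21346394065044882 0.10001308553825039
```

View pics/sc6.png

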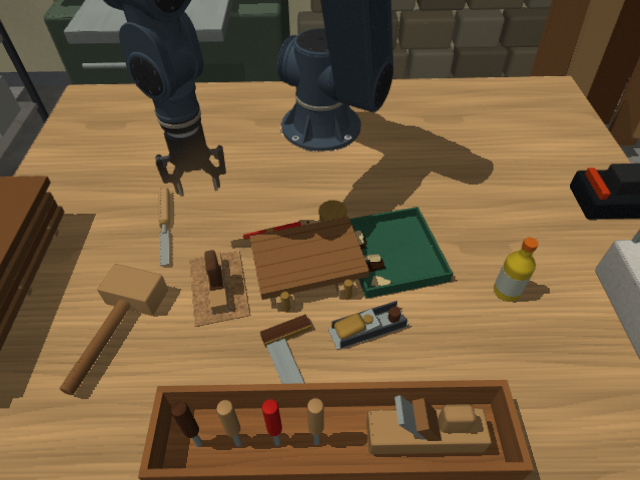

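The scraper stands upright in the middle of the mat at about (216,283), the board is bare, the chips are in the tray and the other tools haven't moved. I'm handing the job in.

```bash
python3 -c "
from station import robot
print(robot.sign_off())"
```

```text
the job is handed in; nothing more can be done
None
```

I handed the job in at about 28 s: all five chips are in the tray, the scraper held an estimated 8–11 N in the readings along the stroke, and it now stands released mid-mat with the other tools unmoved; no verdict came back.

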